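# Set up the work lamp on its folding stand

### The arm

A 7-joint arm with a two-finger parallel gripper is mounted at the origin on a cart in front of the work surface, level with it; the furniture and walls round the work are solid. World frame = base frame: x ahead of the robot, y to its left, z up, the work surface at z = 0. Lengths are in m, angles in rad, forces in N, time in s.
With the tool pointing down it reaches from about 0.4 to 0.875 m from the base axis. Payload 19.3 kg.
Tool frame: the origin (TCP) lies between the finger pads; the fingertips stand 22 mm ahead of it and the grasp point (between the pads) lies 3 mm ahead of it; z points along the fingers, y is the line along which they close (so a half turn about z gives the same grasp; the last joint's range is limited). The gripper opens to 85 mm and grips with 20 to 120 N. Pads are 22 mm wide; open, the fingers measure 114 mm over their backs; the gripper's body (76 mm by 85 mm) begins 54 mm behind the grasp point. The pads swing forward as they close: fully open they stand 13 mm farther back than shut.
Start: joints at [1.083, 0.521, -0.036, 1.599, 0.021, 1.021, -0.113], TCP at [0.254, -0.571, 0.253] pointing down, gripper open.
Joint ranges: [-2.91, 2.91], [-0.3, 2.13], [-1.5, 1.42], [0.17, 2.43], [-1.26, 4.41], [0.16, 1.93], [-2.52, 2.52]. Speed limits (rad/s): [1.89, 1.89, 2.39, 2.39, 3.01, 3.01, 3.01].

### API

Orientations are given as a unit quaternion [w, x, y, z].
In Python, from bench import robot, optics, workorder gives the robot as it stands. The module is installed in compiled form; this text tells all that it offers.
- The arm moves only by the shell command python3 -m jog 'ROWS' [OPENING] [FORCE]. ROWS is JSON, a list of rows, each a list of 6 numbers: the shift along the tool's x, y, z in mm, then the turn, a rotation vector about the tool's x, y, z in rad. A call has 1 to 20 rows; each row shifts and turns the commanded pose from where the row before left it, along the tool's axes as they then stand; what a row does not reach is not made up. A row lasts 1/12 s, in which the tool goes at most 41.7 mm and 7.16 degrees, less where a joint would pass 70% of its speed; a pose out of reach is approached as far as the arm can. A call with a gripper value outside its range is refused whole. OPENING is the opening, from 0 (shut) to 1 (fully open), set as the call begins (- or left out, the last holds). The fingers move at their own pace and stop on an object; FORCE is the grip in N (left out, the last holds). Time passes only in rows, so rows that do not move let the fingers close. It gives the time, the measured TCP pose, the force, the opening and the grip force at its end, in the units of the state.
- robot.get_state(): the state, without advancing time (a new reading comes with each control period).
- optics.grab_frame(name): name is "scene" or "side" or "wrist"; returns a dict with "pixels" (480x640x3 uint8, red, green, blue), "z_map" (480x640 float32, m along the optical axis (not along the pixel's ray), 0 where there is no reading), "fx", "fy", "cx", "cy" (pixels), "R" (3x3) and "t" (3): a world point X has camera coordinates R X + t; the wrist camera has in their place "T_tool_cam" (4x4, takes a point from camera to tool coordinates, whose origin is the TCP and whose axes are the flange's). Camera axes: x right, y down, z forward; pixel columns grow to the right and rows downward; lengths in m; the calibration is good to about 2 mm. A picture is of the moment at which its call begins: read the wrist's pose just before it.
- workorder.hand_in(): hands the job in; it is judged then, once.
The state is a dict: "clock": time; "joint_pos": joint angles; "joint_vel": joint speeds; "joint_torque": joint torques, N m; "ee_pos": TCP position; "ee_rot": TCP orientation; "force": force on the tool from outside, world axes, zero at the start; "wrist_torque": the same for the moment, N m; "opening": opening from 0.0 (shut) to 1.0 (fully open); "grasp_force": force on a finger pad.
Only numpy, scipy, OpenCV 4.12 (cv2) and the standard library are available. Lean on these libraries where they do the work, as an engineer would, in place of code of your own. Each camera call takes 0.05 s, during which the arm holds its last target. There are 200 camera calls.

### The job

The yellow and black work lamp lies on its face next to the vice. Swing its folding stand fully out from its back, then tip the lamp up on its rounded foot edge until it stands by itself, leaning back on the stand and shining towards the vice, about where it lay. Let it down gently onto the stand instead of letting it fall, leave the things around it alone, and let go.

Things in the scene. Friction and masses are not known exactly. Their poses are not given: they have to be found in the camera images.
- lamp: Flat work lamp, black housing 140 wide x 36 mm thick, 0.7 to 1 kg. Origin: on the axis of its rounded foot edge (rubber, radius 18 mm, as wide as the lamp), 18 mm above the bench, on which it is tipped up. +x runs from foot edge to top and handle (starts towards the vice), +y across, +z out of the back (starts up). Housing ends at x = 105 mm, back at z = 18 mm.
- lens (a point): Middle of the lamp's light side (52 mm from the origin, face down at the start; shines along the lamp's -z). Tipping up turns the lamp by 107 degrees about its y: through upright to leaning back 17 degrees, where the stand's foot reaches the bench. Meanwhile the foot edge rolls 34 mm over the bench, away from the vice. Upright without the stand it does not balance.
- handle (a point): Middle of the yellow carrying handle's cross bar at the lamp's top: round, 12 mm thick, along the lamp's y, straight for 84 mm; at x = 148, z = 8 mm in the lamp's frame (26 mm above the bench lying, about 157 mm standing). A gap of 37 mm is open between bar and housing. The bar can turn between fingers that pinch it across the lamp's x.
- stand (a joint): Angle of the folding stand, rad: 0 folded flat on the back, 0.80 fully out at its stop; starts at 0 to 0.2. Stays where left (friction 0.035 N m). Hinge along the lamp's y at x = 80, z = 27 mm of the lamp. The stand is a steel U 104 mm wide reaching 92 mm from the hinge towards the foot edge; opening lifts its cross bar off the back.
- stand_foot (a point): Middle of the stand's cross bar, a rubber sleeve of 12 mm diameter along the lamp's y, 92 mm from the hinge; this is what rests on the bench behind the standing lamp (centre then about 6 mm above the bench).
- lever_tip (a point): End of the stand's red thumb lever: a tab 22 mm wide (lamp's y), 7 mm thick, reaching 36 mm from the hinge, centred at y = 30 mm of the lamp. It sticks straight up from the back when the stand is folded and leans over towards the handle as the stand opens. Pushing it towards the handle swings the stand out.
- bench_vice: The blue-green bench vice, bolted to the bench, 164 mm tall; the origin is on the bench at its middle. The lamp is to shine towards it.
- sanding_block: Brown sanding block 65 x 110 x 23 mm, a bystander; origin under its middle.
- masking_tape: Roll of tan masking tape 104 mm across, 24 mm high, lying flat, a bystander; origin under its middle.
- tape_measure: The nearer yellow tape measure 38 x 78 x 67 mm, a bystander; origin under its middle.
- cup_brush: Steel wire cup brush 81 mm across, 56 mm high, a bystander; origin under its middle.
- wood_block: Offcut of wood 55 x 90 x 35 mm, a bystander; origin under its middle.

How it is judged:
On the way, in this order (a step that is already met when the one before it is completed fails the run):
1. the stand is swung fully out (0.72 rad or more) while the lamp still lies on its face (within 0.25 rad) (value of joint stand above 0.72 rad and angle between lamp's own z axis and vertical below 0.25 rad), for 0.2 s.
2. the lamp is tipped up and leans back on the stand: its height axis within 0.45 rad of upright, the foot edge on the bench and the stand's cross bar on the bench behind it (angle between lamp's own x axis and vertical below 0.45 rad and height (world z) of lamp below 0.026 m and height (world z) of stand_foot below 0.014 m), for 0.2 s.
At the end, for the whole second after the job is handed in: Lamp at rest, stand out 0.72 rad or more, leaning back 0.18-0.42 rad, foot edge (origin 12-26 mm high) and stand bar (under 12 mm) on the bench, foot edge within 120 mm of its start; vice at least 0.2 m ahead of the lens, at most 0.28 m off its middle line (value of joint stand above 0.72 rad and angle between lamp's own x axis and vertical between 0.18 and 0.42 rad and height (world z) of lamp between 0.012 and 0.026 m and height (world z) of stand_foot between 0 and 0.012 m and z of bench_vice in the frame of lamp below -0.2 m and y of bench_vice in the frame of lamp between -0.28 and 0.28 m and distance of lamp from where it was at the start of the episode below 0.12 m and linear speed of lamp below 0.02 m/s and angular speed of lamp below 0.1 rad/s); the robot touches nothing.
It fails at once if the lamp, once raised off its face (more than 0.25 rad), falls or is flung: it turns faster than 1.8 rad/s (angle between lamp's own z axis and vertical above 0.25 rad and angular speed of lamp above 1.8 rad/s).
It fails at once if a bystander is shifted by more than 30 mm (distance of any of sanding_block, masking_tape, tape_measure, cup_brush, wood_block from where it was at the start of the episode above 0.03 m).
It also fails if it takes over 58 s, if anything falls off the work surface, if the arm or the gripper's body presses on something with over 40 N, if the wrist force passes 120 N, or if a joint passes its speed limit or range.

## Working session

There is one attempt and no reset: what is moved stays moved. The work goes in short steps, Python scripts to look and compute and a shell command to move; the robot and the scene stay as the last step left them, time stands still between calls to the robot, and variables do not carry over. Pictures are saved under pics/ and viewed, at most 10 in all, crops included, and the job is handed in when it is done.

```bash
mkdir -p pics
cat > h.py <<'E'
import numpy as np, cv2
from bench import robot, optics, workorder
from scipy.spatial.transform import Rotation as Ro
def grab(n):
    s=robot.get_state(); f=optics.grab_frame(n)
    if n=="wrist":
        q=s["ee_rot"]; R=Ro.from_quat([q[1],q[2],q[3],q[0]]).as_matrix()
        T=np.eye(4);T[:3,:3]=R;T[:3,3]=s["ee_pos"];f["W"]=T@f["T_tool_cam"]
    else:
        T=np.eye(4);T[:3,:3]=f["R"];T[:3,3]=f["t"];f["W"]=np.linalg.inv(T)
    z=f["z_map"];v,u=np.mgrid[:480,:640]
    P=np.stack([(u-f["cx"])/f["fx"]*z,(v-f["cy"])/f["fy"]*z,z],-1)
    f["P"]=P@f["W"][:3,:3].T+f["W"][:3,3]; f["P"][z==0]=np.nan
    return f
def save(f,name): cv2.imwrite(f"pics/{name}.png",f["pixels"][:,:,::-1])
E
python3 - <<'E'
from h import *
a=[]
for n in("scene","side"):
    f=grab(n);np.savez(n,**{k:f[k] for k in("pixels","P","W")});a.append(f["pixels"]);print(n,f["W"].round(2).tolist())
im=np.vstack(a)
cv2.imwrite("pics/s1.png",cv2.resize(a[0],(800,600))[:,:,::-1]);cv2.imwrite("pics/s2.png",cv2.resize(a[1],(800,600))[:,:,::-1])
print(robot.get_state())
E
```

```text
scene [[-0.88, -0.29, 0.37, 0.12], [-0.47, 0.57, -0.68, 0.59], [-0.01, -0.77, -0.64, 0.83], [0.0, 0.0, 0.0, 1.0]]
side [[0.98, -0.1, 0.16, 0.36], [-0.19, -0.5, 0.84, -1.28], [0.0, -0.86, -0.51, 0.72], [0.0, 0.0, 0.0, 1.0]]
{'clock': 0.1, 'joint_pos': array([ 1.08277481,  0.52196408, -0.03629839,  1.59992397,  0.02122662,
        1.02110119, -0.11281083]), 'joint_vel': array([ 0.00194611, -0.0014177 ,  0.00110438, -0.00080546, -0.00123215,
       -0.00146779, -0.00100534]), 'joint_torque': array([ 8.08336074e-03, -9.28469753e+01,  1.98476784e+00, -3.70530581e+01,
        1.80841918e-02,  5.32247839e-03, -1.56332658e-04]), 'ee_pos': array([ 0.25344778, -0.57101247,  0.25278727]), 'ee_rot': array([-4.80780752e-04,  9.78260753e-01,  2.07378023e-01, -1.56656009e-04]), 'force': array([0.10513565, 0.27360157, 1.57136026]), 'wrist_torque': array([ 0.07651669, -0.00968116,  0.02000238]), 'grasp_force': 0.0, 'opening': 0.9994911653259018}
```

View pics/s1.png

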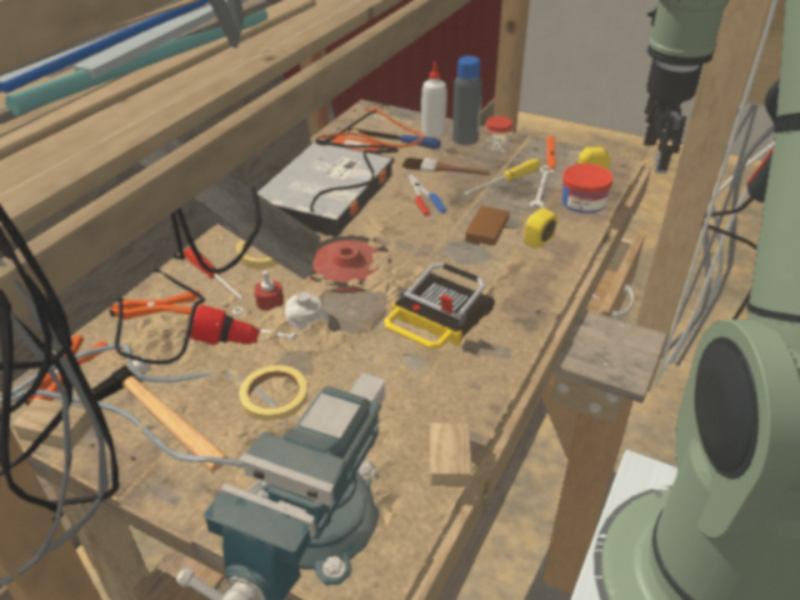

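View pics/s2.png

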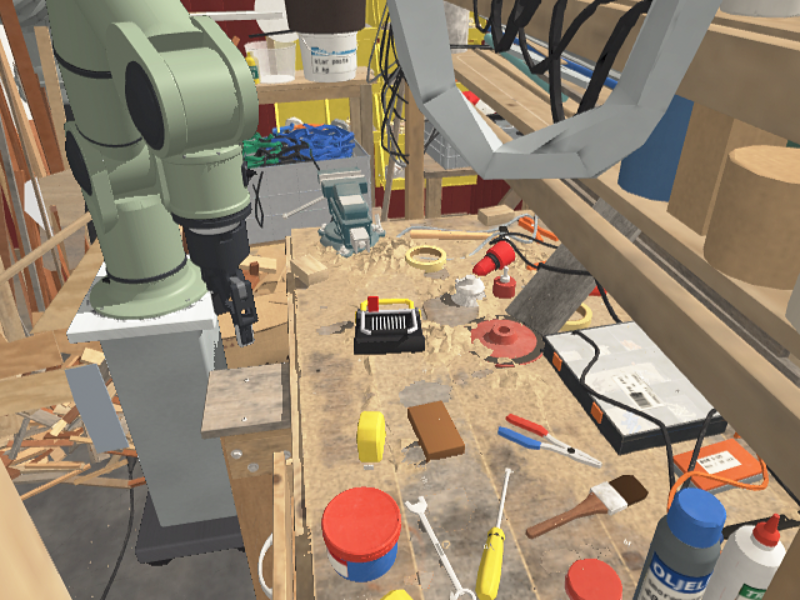

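The scene view shows the lamp at about (440,300), with its yellow handle at (425,328) on the vice side and the red lever at (446,303). In the side view the lamp is at (390,325), lever at (373,303) and vice at (350,215).

Run:
```python
import numpy as np,cv2
for n,b in(("scene",(370,250,500,355)),("side",(335,285,440,365))):
    d=np.load(n+".npz");im=d["pixels"];P=d["P"]
    b=[int(x/1.25) for x in b]
    m=np.zeros((480,640),bool);m[b[1]:b[3],b[0]:b[2]]=1
    h=cv2.cvtColor(im,cv2.COLOR_RGB2HSV).astype(int);H,S,V=h[...,0],h[...,1],h[...,2]
    for name,k in(("yellow",(H>20)&(H<32)&(S>190)&(V>120)),("red",((H<6)|(H>174))&(S>160)&(V>90)),("dark",(V<70))):
        q=P[m&k&np.isfinite(P[...,2])];q=q[(q[:,2]>0.01)&(q[:,2]<.12)]
        if len(q)<5: print(n,name,len(q));continue
        r=cv2.minAreaRect(q[:,:2].astype(np.float32))
        print(n,name,len(q),"med",np.median(q,0).round(3),"min",q.min(0).round(3),"max",q.max(0).round(3),"\n  rect",np.round(cv2.boxPoints(r),3).tolist(), "zmax95",np.percentile(q[:,2],[5,50,95]).round(3))
    # vice
    k=(H>80)&(H<100)&(S>60)&(P[...,2]>.02)&(P[...,2]<.2)&(P[...,0]<1)&(P[...,1]>-.3)&(P[...,1]<.7)
    q=P[k];print("vice",len(q),np.median(q,0).round(2),np.percentile(q,[3,97],axis=0).round(2).tolist())
```

```text
scene yellow 20 med [ 0.471 -0.23   0.03 ] min [ 0.466 -0.247  0.028] max [ 0.573 -0.217  0.034] 
  rect [[0.4650000035762787, -0.24300000071525574], [0.5730000138282776, -0.24699999392032623], [0.5740000009536743, -0.22100000083446503], [0.4659999907016754, -0.21699999272823334]] zmax95 [0.028 0.03  0.033]
scene red 61 med [ 0.487 -0.261  0.064] min [ 0.478 -0.271  0.033] max [ 0.548 -0.257  0.082] 
  rect [[0.4779999852180481, -0.2639999985694885], [0.546999990940094, -0.2720000147819519], [0.5490000247955322, -0.2590000033378601], [0.4790000021457672, -0.25099998712539673]] zmax95 [0.035 0.064 0.08 ]
scene dark 723 med [ 0.479 -0.295  0.034] min [ 0.436 -0.359  0.012] max [ 0.576 -0.245  0.039] 
  rect [[0.4339999854564667, -0.3490000069141388], [0.5640000104904175, -0.36500000953674316], [0.5770000219345093, -0.2590000033378601], [0.44699999690055847, -0.24300000071525574]] zmax95 [0.019 0.034 0.037]
vice 1273 [0.46 0.29 0.13] [[0.43, 0.28, 0.08], [0.51, 0.3, 0.15]]
side yellow 45 med [ 0.56  -0.219  0.029] min [ 0.452 -0.251  0.022] max [ 0.575 -0.206  0.034] 
  rect [[0.4499999
[... 168 characters left out ...]
x95 [0.025 0.029 0.032]
side red 94 med [ 0.487 -0.269  0.066] min [ 0.477 -0.274  0.049] max [ 0.498 -0.263  0.082] 
  rect [[0.47600001096725464, -0.2709999978542328], [0.4959999918937683, -0.2759999930858612], [0.49900001287460327, -0.26600000262260437], [0.4790000021457672, -0.26100000739097595]] zmax95 [0.05  0.066 0.08 ]
side dark 1370 med [ 0.506 -0.357  0.034] min [ 0.436 -0.38   0.011] max [ 0.581 -0.253  0.066] 
  rect [[0.4359999895095825, -0.36399999260902405], [0.5720000267028809, -0.382999986410141], [0.5879999995231628, -0.2709999978542328], [0.45100000500679016, -0.2529999911785126]] zmax95 [0.017 0.034 0.061]
vice 504 [0.46 0.04 0.11] [[0.42, 0.02, 0.03], [0.53, 0.24, 0.16]]
```

```bash
python3 -m jog '[[24.5,-10.2,0,0,0,0],[24.5,-10.2,0,0,0,0],[24.5,-10.2,0,0,0,0],[24.5,-10.2,0,0,0,0],[24.5,-10.2,0,0,0,0],[24.5,-10.2,0,0,0,0],[24.5,-10.2,0,0,0,0],[24.5,-10.2,0,0,0,0],[24.5,-10.2,0,0,0,0],[24.5,-10.2,0,0,0,0],[24.5,-10.2,0,0,0,0],[24.5,-10.2,0,0,0,0],[24.5,-10.2,0,0,0,0],[0,0,0,0,0,0.11],[0,0,0,0,0,0.11],[0,0,0,0,0,0.11],[0,0,0,0,0,0.11],[0,0,0,0,0,0.11],[0,0,0,0,0,0],[0,0,0,0,0,0]]' 0
python3 - <<'E'
from h import *
f=grab("wrist");save(f,"w1");np.savez("w1",**{k:f[k] for k in("pixels","P","W")});print(f["W"].round(3),f["T_tool_cam"].round(3))
s=robot.get_state();print(s["ee_pos"],s["ee_rot"],s["force"])
E
```

```text
clock: 1.77
ee_pos: [0.4909, -0.3206, 0.2531]
ee_rot: [-0.0, 0.998, -0.064, -0.0]
force: [-0.1, 0.7, -0.1]
opening: 0.0
grasp_force: 0.0
[[-0.127 -0.958 -0.259  0.556]
 [-0.992  0.123  0.033 -0.329]
 [-0.     0.261 -0.965  0.373]
 [ 0.     0.     0.     1.   ]] [[ 0.001 -0.965 -0.26   0.066]
 [ 1.     0.001  0.    -0.   ]
 [ 0.    -0.26   0.965 -0.12 ]
 [ 0.     0.     0.     1.   ]]
[ 0.4908673  -0.32067384  0.25312867] [-5.58486234e-05  9.97953918e-01 -6.39370181e-02 -1.78635720e-04] [0.34331125 0.36206739 0.38803958]
```

View pics/w1.png

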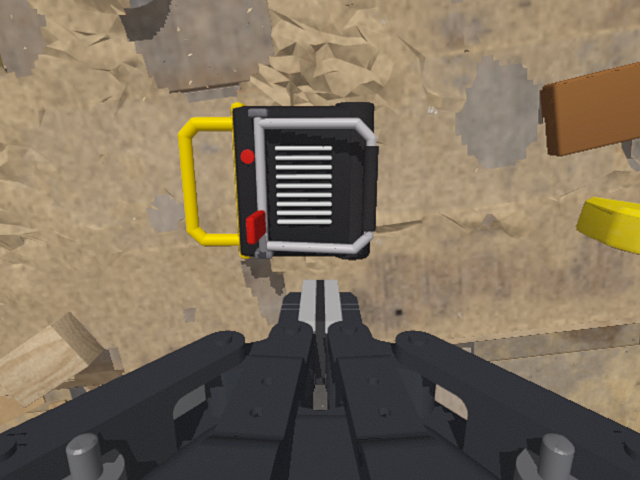

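The wrist view shows the handle bar at (187,183), the red lever at (256,227), the stand's cross bar at (371,188), and the closed fingers at (320,290).

Run:
```python
import numpy as np,cv2
d=np.load("w1.npz");im=d["pixels"];P=d["P"]
h=cv2.cvtColor(im,cv2.COLOR_RGB2HSV).astype(int);H,S,V=h[...,0],h[...,1],h[...,2]
def box(u0,u1,v0,v1):
    m=np.zeros((480,640),bool);m[v0:v1,u0:u1]=1;return m
yel=(H>20)&(H<32)&(S>190)&(V>120)
q=P[box(170,205,135,225)&yel];print("bar",len(q),np.median(q,0),q.min(0),q.max(0));l=cv2.fitLine(q[:,:2].astype(np.float32),2,0,.01,.01).ravel();print(l)
red=((H<6)|(H>174))&(S>160)
q=P[box(240,275,205,250)&red];print("lever",np.percentile(q,[2,50,98],axis=0).round(4).tolist());t=q[q[:,2]>q[:,2].max()-.003];print("tip",t.mean(0))
q=P[box(225,385,95,265)&(V<75)];q=q[(q[:,2]>.025)&(q[:,2]<.042)];r=cv2.minAreaRect(q[:,:2].astype(np.float32));print("body",cv2.boxPoints(r).round(4).tolist(),r[1])
q=P[box(362,380,150,230)&(V<75)];q=q[q[:,2]>.035];print("xbar",len(q),np.percentile(q,[2,50,98],axis=0).round(4).tolist())
```

```text
bar 1143 [nan nan nan] [nan nan nan] [nan nan nan]
[nan nan nan nan]
lever [[0.4778, -0.2721, 0.0433], [0.4891, -0.2679, 0.0746], [0.4981, -0.2606, 0.0815]]
tip [ 0.4877455  -0.26483339  0.08030564]
body [[0.436599999666214, -0.35929998755455017], [0.5737000107765198, -0.376800000667572], [0.5888000130653381, -0.2587999999523163], [0.45179998874664307, -0.24130000174045563]] (0.1189645528793335, 0.13817565143108368)
xbar 1159 [[0.4738, -0.3705, 0.0579], [0.5061, -0.3624, 0.0626], [0.5355, -0.355, 0.0646]]
```

```bash
python3 -m jog '[[-3.8,-18.6,0,0,0,0],[0,0,25,0,0,0],[0,0,25,0,0,0],[0,0,25,0,0,0],[0,0,25,0,0,0],[0,0,25,0,0,0],[0,0,25,0,0,0],[0,0,21,0,0,0],[0,0,0,0,0,0],[0,-5,0,0,0,0],[0,-5,0,0,0,0],[0,-5,0,0,0,0],[0,0,0,0,0,0]]'
```

```text
clock: 2.9
ee_pos: [0.4925, -0.2858, 0.0836]
ee_rot: [-0.0, 0.998, -0.065, 0.001]
force: [0.2, 1.0, -0.2]
opening: -0.003
grasp_force: 0.0
```

```bash
python3 -m jog '[[0,-3,0,0,0,0],[0,-3,0,0,0,0],[0,-3,0,0,0,0],[0,-2,0,0,0,0],[0,0,0,0,0,0],[0,0,0,0,0,0]]'
python3 - <<'E'
from h import *
f=grab("wrist");save(f,"w2");np.savez("w2",**{k:f[k] for k in("pixels","P","W")})
E
```

```text
clock: 3.4
ee_pos: [0.493, -0.2759, 0.0823]
ee_rot: [-0.0, 0.998, -0.066, -0.0]
force: [0.4, 0.3, 0.4]
opening: 0.005
grasp_force: 0.0
```

View pics/w2.png

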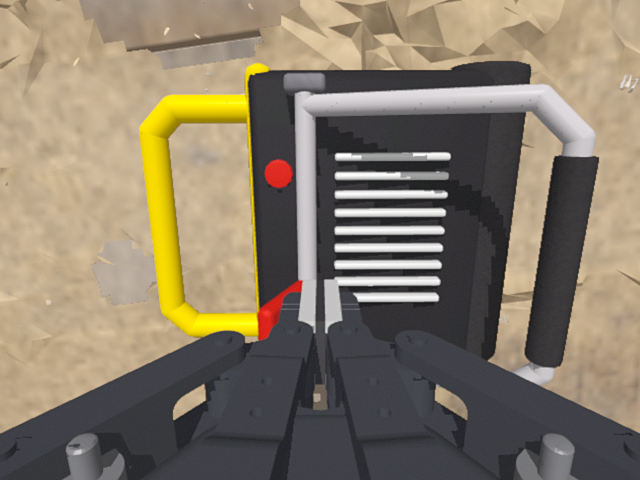

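The stand bar at (570,265) has swung up, and the fingers are against the lever at (285,305).

```bash
cat > bar.py <<'E'
from h import *
import sys
f=grab("wrist");P=f["P"];q=P[(P[...,2]>.06)&(P[...,2]<.14)&(f["pixels"].max(2)<80)]
q=q[(q[:,1]<-.31)&(q[:,0]>.48)&(q[:,0]<.54)]
m=np.median(q,0);s=robot.get_state();print(len(q),np.percentile(q,[5,50,95],axis=0).round(4).tolist(),"angle",np.arcsin((np.percentile(q[:,2],90)-.006-.045)/.092),s["ee_pos"],s["force"])
E
python3 bar.py
python3 -m jog '[[0,-2,0,0,0,0],[0,-2,0,0,0,0],[0,0,0,0,0,0],[0,0,0,0,0,0]]'; python3 bar.py
```

```text
15574 [[0.4839, -0.359, 0.0842], [0.4989, -0.3307, 0.1154], [0.535, -0.311, 0.1385]] angle 1.2169891664720118 [ 0.49287295 -0.27596506  0.08218314] [ 0.27999962 -0.68185143 -0.89482829]
clock: 3.83
ee_pos: [0.4935, -0.2719, 0.0823]
ee_rot: [-0.0, 0.998, -0.066, -0.0]
force: [-0.0, -1.2, 0.3]
opening: 0.003
grasp_force: 0.3
14332 [[0.485, -0.3532, 0.0952], [0.5001, -0.3449, 0.1005], [0.5363, -0.3109, 0.1386]] angle 1.220082664098084 [ 0.49350848 -0.27197772  0.08226057] [ 0.02544183 -0.76630564  0.17928835]
```

```bash
cat > bar.py <<'E'
from h import *
f=grab("wrist");P=f["P"][165:300,480:630];k=(f["pixels"][165:300,480:630].max(2)<80)&(P[...,2]>.06)
q=P[k];m=np.median(q,0);t=np.percentile(q[:,2],95);d=(m[:2]-[.507,-.3543])@[.127,.992]
s=robot.get_state();print(len(q),m,t,"angle z",np.arcsin((t-.051)/.092),"lamp x",d,"angle x",np.arccos(np.clip((.080-d)/.092,-1,1)),s["ee_pos"],s["force"])
E
python3 bar.py
python3 -m jog '[[0,-2,0,0,0,0],[0,-1,0,0,0,0],[0,0,0,0,0,0],[0,0,0,0,0,0]]'; python3 bar.py
```

```text
6621 [ 0.52267073 -0.34837884  0.09959221] 0.10134149728625932 angle z 0.5790035694045155 lamp x 0.007863973527945711 angle x 0.6695722123931678 [ 0.49349894 -0.27198068  0.08226015] [ 0.28017788 -0.79052124  0.46896906]
clock: 4.27
ee_pos: [0.494, -0.2691, 0.0823]
ee_rot: [-0.0, 0.998, -0.066, 0.0]
force: [-1.2, -1.5, 0.1]
opening: -0.003
grasp_force: 0.6
7177 [ 0.52525327 -0.34334843  0.10684638] 0.10860734457094864 angle z 0.6766271148272845 lamp x 0.013182119125582195 angle x 0.7578997564686344 [ 0.49393453 -0.2690932   0.08229379] [-0.42765922 -1.36811258  0.70493232]
```

```bash
python3 -m jog '[[0,-2,0,0,0,0],[0,-1,0,0,0,0],[0,0,0,0,0,0],[0,0,0,0,0,0]]'; python3 bar.py
python3 -m jog '[[0,-2,0,0,0,0],[0,0,0,0,0,0],[0,0,0,0,0,0],[0,0,0,0,0,0]]'; python3 bar.py
```

```text
clock: 4.65
ee_pos: [0.4944, -0.2661, 0.0823]
ee_rot: [-0.0, 0.998, -0.066, 0.0]
force: [-0.3, -2.6, 1.0]
opening: 0.002
grasp_force: 0.8
7469 [ 0.52765104 -0.33574904  0.11532138] 0.11714459524408938 angle z 0.8023091709319261 lamp x 0.021025232191643824 angle x 0.8749567095406844 [ 0.49434504 -0.26606429  0.08229252] [-0.02756073 -2.73490687  0.80957463]
clock: 5.03
ee_pos: [0.4947, -0.2643, 0.0824]
ee_rot: [0.0, 0.998, -0.066, 0.0]
force: [0.3, -2.5, 1.1]
opening: -0.003
grasp_force: 1.6
7117 [ 0.52703177 -0.33455638  0.11535185] 0.11719456730596377 angle z 0.8030909789317355 lamp x 0.022129701100426266 angle x 0.8904979726933668 [ 0.49466232 -0.26425349  0.08233784] [-0.11789731 -3.05921987  1.15675748]
```

```bash
python3 -m jog '[[0,6,0,0,0,0],[0,6,0,0,0,0],[0,0,25,0,0,0]]' >/dev/null 2>&1 <<<"" ; echo
```

```text
(no output)
```

That last row was a mistake: +z moves the tool down, and I meant up. I'll check the state before moving again.

```bash
python3 -c "
from bench import robot
s=robot.get_state();print(s['clock'],s['ee_pos'],s['force'],s['wrist_torque'])"
```

```text
5.3333 [ 0.49499873 -0.27921184  0.06097585] [-21.36495294 -48.61060012 179.92918952] [-10.92032831   4.61083068   0.06797923]
```

The wrist force reads 180 N, which is over the 120 N limit, so this run may already count as failed. I'll back straight off and carry on carefully.

```bash
python3 -m jog '[[0,0,-30,0,0,0],[0,0,-30,0,0,0],[0,0,-30,0,0,0],[0,0,-30,0,0,0],[0,0,-30,0,0,0],[0,0,0,0,0,0],[0,0,0,0,0,0]]' 0.5
cat > loc.py <<'E'
from h import *
f=grab("wrist");P=f["P"];im=f["pixels"];save(f,"w3")
h=cv2.cvtColor(im,cv2.COLOR_RGB2HSV).astype(int);H,S,V=h[...,0],h[...,1],h[...,2]
F=np.isfinite(P[...,2]);yel=(H>20)&(H<32)&(S>190)&(V>120)&F&(P[...,2]>.015)&(P[...,2]<.05)&(abs(P[...,0]-.52)<.1)&(abs(P[...,1]+.22)<.06)
q=P[yel]; x=q[:,:2]@[.127,.992]; q=q[x>x.max()-.014]
print("bar",len(q),np.median(q,0),q.min(0),q.max(0),cv2.fitLine(q[:,:2].astype(np.float32),2,0,.01,.01).ravel())
k=F&(V<75)&(P[...,2]>.025)&(P[...,2]<.042)&(abs(P[...,0]-.51)<.09)&(abs(P[...,1]+.31)<.09)
q=P[k];r=cv2.minAreaRect(q[:,:2].astype(np.float32));print("body",cv2.boxPoints(r).round(4).tolist(),r[1])
k=F&(P[...,2]>.095)&(P[...,2]<.13)&(V<75)&(abs(P[...,0]-.51)<.06)&(abs(P[...,1]+.33)<.03);q=P[k];print("xbar",len(q),np.percentile(q,[5,50,95],axis=0).round(4).tolist() if len(q) else 0)
s=robot.get_state();print(s["clock"],s["ee_pos"],s["force"],s["opening"])
E
python3 loc.py
```

```text
clock: 5.92
ee_pos: [0.4934, -0.2767, 0.2087]
ee_rot: [0.0, 0.998, -0.066, 0.001]
force: [0.8, 0.5, -1.0]
opening: 0.502
grasp_force: 0.0
bar 1849 [ 0.52836242 -0.20004174  0.03106206] [ 0.47171476 -0.21260468  0.02475674] [ 0.57939039 -0.18707687  0.03405304] [ 0.9884149  -0.15177605  0.52734417 -0.20038491]
body [[0.43220001459121704, -0.3474000096321106], [0.5681999921798706, -0.3723999857902527], [0.5896999835968018, -0.25540000200271606], [0.4537999927997589, -0.23029999434947968]] (0.11899322271347046, 0.13818609714508057)
xbar 2330 [[0.4737, -0.344, 0.1021], [0.5061, -0.3362, 0.1064], [0.5354, -0.3282, 0.108]]
5.9667 [ 0.49286842 -0.27634527  0.20734814] [ 0.49090851 -0.34309148 -1.30321895] 0.5030793133741704
```

View pics/w3.png

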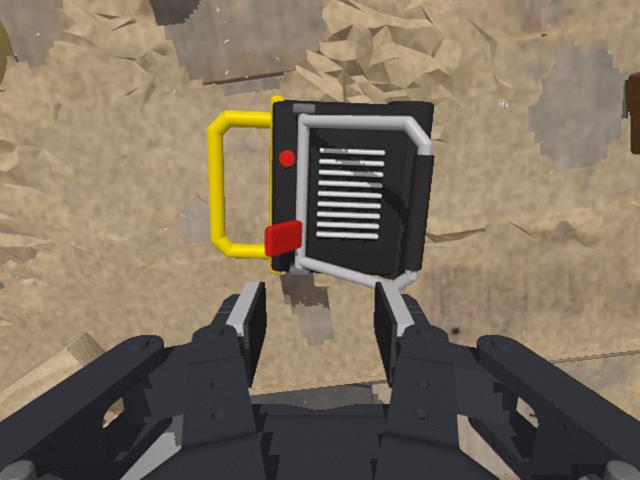

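The stand now reads about 0.67 rad and the lamp has turned by about 0.055 rad. Next I'll push the stand fully out again.

```bash
python3 -m jog '[[-2,16.6,0,0,0,0.053],[0,0,0,0,0,0],[0,0,25,0,0,0],[0,0,25,0,0,0],[0,0,25,0,0,0],[0,0,25,0,0,0],[0,0,25,0,0,0],[0,0,0,0,0,0],[0,-6,0,0,0,0],[0,-6,0,0,0,0],[0,-6,0,0,0,0],[0,-4,0,0,0,0],[0,-4,0,0,0,0],[0,-4,0,0,0,0],[0,-3,0,0,0,0],[0,0,0,0,0,0],[0,0,0,0,0,0]]' 0; python3 bar.py
```

```text
clock: 7.38
ee_pos: [0.495, -0.2598, 0.0824]
ee_rot: [0.0, 0.996, -0.092, 0.0]
force: [0.2, -0.7, 0.2]
opening: -0.003
grasp_force: 0.0
7365 [ 0.52356663 -0.33300725  0.11144713] 0.11315700770922461 angle z 0.7418048654237085 lamp x 0.023226373168162222 angle x 0.9057384963087106 [ 0.4949031  -0.25992042  0.08233637] [ 0.05393921  0.66495154 -0.0807287 ]
```

```bash
python3 -m jog '[[0,-2,0,0,0,0],[0,-1,0,0,0,0],[0,0,0,0,0,0],[0,0,0,0,0,0],[0,0,0,0,0,0]]'; python3 bar.py
python3 -m jog '[[0,-1,0,0,0,0],[0,-1,0,0,0,0],[0,0,0,0,0,0],[0,0,0,0,0,0],[0,0,0,0,0,0]]'; python3 bar.py
```

```text
clock: 7.85
ee_pos: [0.4954, -0.2572, 0.0823]
ee_rot: [0.0, 0.996, -0.093, -0.0]
force: [-1.0, -4.3, -0.1]
opening: -0.001
grasp_force: 1.6
7266 [ 0.52439305 -0.32870142  0.11533655] 0.11715193973337064 angle z 0.8024240350959748 lamp x 0.027602711318013236 angle x 0.9648553903756193 [ 0.49535466 -0.2571757   0.08228615] [-0.94334683 -3.85349879  1.00271794]
clock: 8.32
ee_pos: [0.4959, -0.255, 0.0823]
ee_rot: [0.0, 0.996, -0.093, 0.0]
force: [-0.0, -4.5, 0.8]
opening: 0.003
grasp_force: 1.8
6802 [ 0.52370463 -0.32716117  0.11526079] 0.11716698431376868 angle z 0.8026593674931483 lamp x 0.02904320499510365 angle x 0.9837813069113746 [ 0.49587107 -0.25503668  0.08232815] [-0.18587746 -4.52189122  0.55849007]
```

```bash
python3 -m jog '[[0,5,0,0,0,0],[0,5,0,0,0,0],[0,0,-25,0,0,0],[0,0,-25,0,0,0],[0,0,-25,0,0,0],[0,0,-25,0,0,0],[0,0,-25,0,0,0],[0,0,0,0,0,0],[0,0,0,0,0,0]]' 0.5; python3 loc.py
```

```text
clock: 9.12
ee_pos: [0.4944, -0.2647, 0.2083]
ee_rot: [-0.0, 0.996, -0.092, 0.001]
force: [-0.2, -0.3, -0.7]
opening: 0.499
grasp_force: 0.0
bar 1730 [ 0.52685457 -0.19655013  0.03112429] [ 0.47394025 -0.20850713  0.02478669] [ 0.57927376 -0.18350019  0.034033  ] [ 0.9864912  -0.16381434  0.52658045 -0.19674282]
body [[0.4302000105381012, -0.3434000015258789], [0.5655999779701233, -0.37059998512268066], [0.5891000032424927, -0.2535000145435333], [0.4537000060081482, -0.22630000114440918]] (0.11946103721857071, 0.13808289170265198)
xbar 2607 [[0.474, -0.3332, 0.1115], [0.5063, -0.3246, 0.1157], [0.5352, -0.3159, 0.1173]]
9.1667 [ 0.49389032 -0.26448287  0.20716383] [-0.75821442  0.65480343  0.08302813] 0.5005818334657779
```

```bash
python3 -m jog '[[0,0,0,0,0,0.015],[4.9,-18.6,0,0,0,0],[4.9,-18.6,0,0,0,0],[4.9,-18.6,0,0,0,0],[4.9,-18.6,0,0,0,0],[0,0,25,0,0,0],[0,0,25,0,0,0],[0,0,25,0,0,0],[0,0,25,0,0,0],[0,0,0,-0.1,0,0],[0,0,0,-0.1,0,0],[0,-4.9,24.1,0,0,0],[0,0,0,0,0,0],[0,0,0,0,0,0],[0,0,0,0,0,0]]' 0.35
python3 - <<'E'
from h import *
f=grab("wrist");save(f,"w4");s=robot.get_state();print(s["ee_pos"],s["ee_rot"],s["force"],s["opening"])
E
```

```text
clock: 10.42
ee_pos: [0.5272, -0.1964, 0.0825]
ee_rot: [0.092, 0.991, -0.101, -0.01]
force: [0.5, 0.0, 0.3]
opening: 0.349
grasp_force: 0.0
[ 0.52746034 -0.19671202  0.08292027] [ 0.09162017  0.9906314  -0.10079075 -0.0098182 ] [ 0.37414082  0.28977714 -0.28302376] 0.3505719546124943
```

View pics/w4.png

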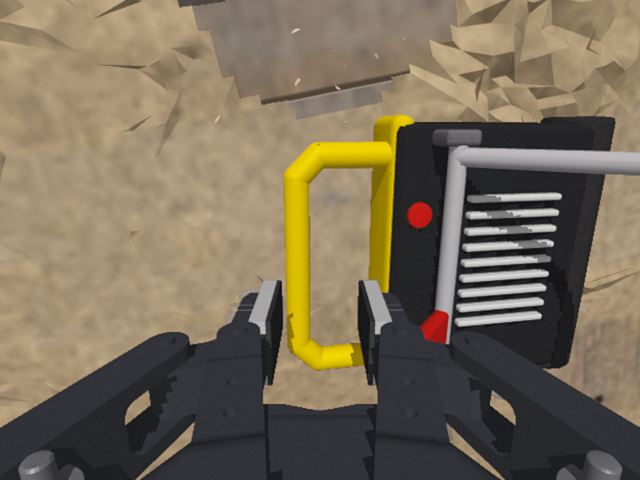

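The bar at (298,255) lies under and between the open fingers, which are at (265,310) and (370,310), and the lever at (435,325) is clear of them.

```bash
python3 -m jog '[[0,-4,16,0,0,0],[0,-4,16,0,0,0],[0,-3,16,0,0,0],[0,0,0,0,0,0],[0,0,0,0,0,0]]'
python3 -m jog '[[0,0,0,0,0,0],[0,0,0,0,0,0],[0,0,0,0,0,0],[0,0,0,0,0,0],[0,0,0,0,0,0],[0,0,0,0,0,0]]' 0 25
```

```text
clock: 10.88
ee_pos: [0.5278, -0.1944, 0.0336]
ee_rot: [0.092, 0.991, -0.1, -0.01]
force: [-0.2, 0.5, 1.0]
opening: 0.352
grasp_force: 0.0
clock: 11.38
ee_pos: [0.5286, -0.1942, 0.0345]
ee_rot: [0.092, 0.991, -0.1, -0.009]
force: [-1.7, -2.5, 6.7]
opening: 0.13
grasp_force: 25.6
```

Run:
```python
import numpy as np
th=np.concatenate([np.linspace(0,1.6,41),np.linspace(1.6,1.867,13)[1:]])
h=-18*th+148*np.cos(th)-8*np.sin(th);v=18+148*np.sin(th)+8*np.cos(th)
dh,dv=np.diff(h),np.diff(v)
r=np.c_[-dh*.98+dv*.199,-dh*.199-dv*.98].round(1)
for i in(0,20,40):print(i,th[i],[[0,a,b,0,0,0] for a,b in r[i:i+20].tolist()])
```

```text
0 0.0 [[0, 2.3, -5.6, 0, 0, 0], [0, 2.5, -5.5, 0, 0, 0], [0, 2.8, -5.4, 0, 0, 0], [0, 3.0, -5.3, 0, 0, 0], [0, 3.2, -5.2, 0, 0, 0], [0, 3.4, -5.1, 0, 0, 0], [0, 3.6, -5.0, 0, 0, 0], [0, 3.8, -4.9, 0, 0, 0], [0, 4.0, -4.8, 0, 0, 0], [0, 4.2, -4.6, 0, 0, 0], [0, 4.4, -4.5, 0, 0, 0], [0, 4.6, -4.3, 0, 0, 0], [0, 4.8, -4.2, 0, 0, 0], [0, 4.9, -4.0, 0, 0, 0], [0, 5.1, -3.8, 0, 0, 0], [0, 5.3, -3.7, 0, 0, 0], [0, 5.4, -3.5, 0, 0, 0], [0, 5.5, -3.3, 0, 0, 0], [0, 5.7, -3.1, 0, 0, 0], [0, 5.8, -2.9, 0, 0, 0]]
20 0.8 [[0, 5.9, -2.7, 0, 0, 0], [0, 6.0, -2.5, 0, 0, 0], [0, 6.1, -2.3, 0, 0, 0], [0, 6.2, -2.0, 0, 0, 0], [0, 6.3, -1.8, 0, 0, 0], [0, 6.4, -1.6, 0, 0, 0], [0, 6.4, -1.4, 0, 0, 0], [0, 6.5, -1.1, 0, 0, 0], [0, 6.5, -0.9, 0, 0, 0], [0, 6.6, -0.7, 0, 0, 0], [0, 6.6, -0.4, 0, 0, 0], [0, 6.6, -0.2, 0, 0, 0], [0, 6.6, 0.0, 0, 0, 0], [0, 6.6, 0.3, 0, 0, 0], [0, 6.6, 0.5, 0, 0, 0], [0, 6.6, 0.8, 0, 0, 0], [0, 6.6, 1.0, 0, 0, 0], [0, 6.5, 1.2, 0, 0, 0], [0, 6.5, 1.5, 0, 0, 0], [0, 6.4, 1.7, 0, 0, 0]]
40 1.6 [[0, 3.5, 1.0, 0, 0, 0], [0, 3.5, 1.1, 0, 0, 0], [0, 3.5, 1.2, 0, 0, 0], [0, 3.5, 1.2, 0, 0, 0], [0, 3.5, 1.3, 0, 0, 0], [0, 3.4, 1.4, 0, 0, 0], [0, 3.4, 1.4, 0, 0, 0], [0, 3.4, 1.5, 0, 0, 0], [0, 3.3, 1.6, 0, 0, 0], [0, 3.3, 1.6, 0, 0, 0], [0, 3.3, 1.7, 0, 0, 0], [0, 3.2, 1.8, 0, 0, 0]]
```

```bash
python3 -m jog '[[0,1.2,-2.8,0,0,0],[0,2.4,-5.6,0,0,0],[0,2.8,-5.4,0,0,0],[0,3,-5.3,0,0,0],[0,3.2,-5.2,0,0,0],[0,3.4,-5.1,0,0,0],[0,3.6,-5,0,0,0],[0,3.8,-4.9,0,0,0],[0,4,-4.8,0,0,0],[0,4.2,-4.6,0,0,0],[0,2.2,-2.2,0,0,0],[0,0,0,0,0,0]]'
python3 - <<'E'
from h import *
f=grab("side");cv2.imwrite("pics/s3.png",cv2.resize(f["pixels"][200:320,220:420],(800,480))[:,:,::-1])
E
```

```text
clock: 12.38
ee_pos: [0.5236, -0.2175, 0.0901]
ee_rot: [0.092, 0.991, -0.1, -0.009]
force: [1.4, 1.7, -1.9]
opening: 0.129
grasp_force: 24.3
```

View pics/s3.png

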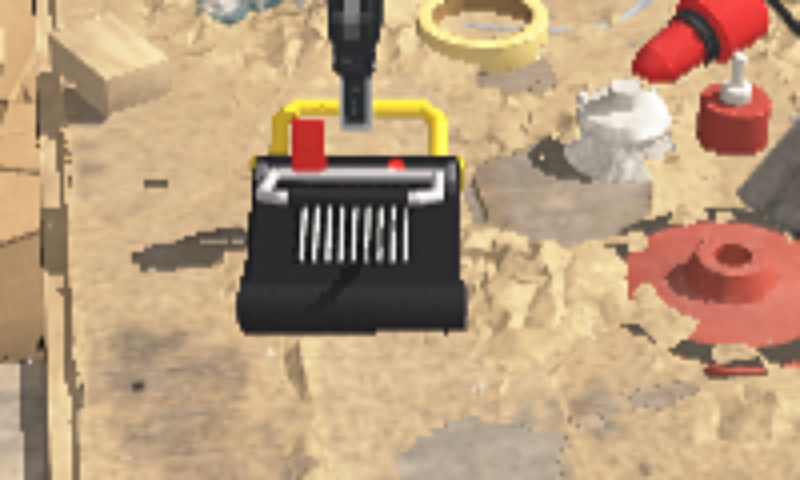

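The handle is held at (355,110), the lamp is tipping on its foot edge at (350,320), and the stand is out.

```bash
python3 -m jog '[[0,2.2,-2.2,0,0,0],[0,4.6,-4.4,0,0,0],[0,4.8,-4.2,0,0,0],[0,4.9,-4,0,0,0],[0,5.1,-3.8,0,0,0],[0,5.3,-3.7,0,0,0],[0,5.4,-3.5,0,0,0],[0,5.5,-3.3,0,0,0],[0,5.7,-3.1,0,0,0],[0,5.8,-2.9,0,0,0],[0,5.9,-2.7,0,0,0],[0,6,-2.5,0,0,0],[0,6.1,-2.3,0,0,0],[0,6.2,-2,0,0,0],[0,6.3,-1.8,0,0,0],[0,6.4,-1.6,0,0,0],[0,6.4,-1.4,0,0,0],[0,6.5,-1.1,0,0,0],[0,3.3,-0.5,0,0,0],[0,0,0,0,0,0]]'
python3 -c "
from bench import robot
print(robot.get_state()['force'])"
```

```text
clock: 14.1
ee_pos: [0.5064, -0.3069, 0.1612]
ee_rot: [0.092, 0.991, -0.1, -0.008]
force: [-3.8, 17.3, 35.3]
opening: 0.13
grasp_force: 29.6
[-3.75803645 17.31500367 35.28780006]
```

```bash
python3 -m jog '[[0,-0.7,-2.9,0,0,0],[0,0,0,0,0,0],[0,0,0,0,0,0]]'
```

```text
clock: 14.35
ee_pos: [0.5059, -0.3053, 0.1622]
ee_rot: [0.092, 0.991, -0.1, -0.009]
force: [-2.7, 9.7, 16.4]
opening: 0.125
grasp_force: 27.8
```

```bash
python3 -m jog '[[0,-0.6,-2.5,0,0,0],[0,0,0,0,0,0],[0,3.3,-0.5,0,0,0],[0,6.5,-0.9,0,0,0],[0,6.6,-0.7,0,0,0],[0,6.6,-0.6,0,0,0],[0,3.3,-0.3,0,0,0],[0,0,0,0,0,0]]'
```

```text
clock: 15.02
ee_pos: [0.5003, -0.33, 0.1715]
ee_rot: [0.092, 0.991, -0.1, -0.01]
force: [-4.5, 2.9, 5.8]
opening: 0.126
grasp_force: 26.7
```

```bash
python3 -m jog '[[0,3.3,-0.1,0,0,0],[0,6.6,0,0,0,0],[0,6.6,0.2,0,0,0],[0,6.6,0.4,0,0,0],[0,3.3,0.3,0,0,0],[0,0,0,0,0,0]]'
```

```text
clock: 15.52
ee_pos: [0.4952, -0.3555, 0.1753]
ee_rot: [0.092, 0.991, -0.1, -0.01]
force: [-3.2, 2.7, 4.3]
opening: 0.124
grasp_force: 26.6
```

```bash
python3 -m jog '[[0,3.3,0.3,0,0,0],[0,6.6,0.9,0,0,0],[0,6.6,1.1,0,0,0],[0,5,1.1,0,0,0],[0,3.5,1,0,0,0],[0,0,0,0,0,0]]'
```

```text
clock: 16.02
ee_pos: [0.4902, -0.3805, 0.1755]
ee_rot: [0.092, 0.991, -0.1, -0.01]
force: [-2.9, 2.3, 4.8]
opening: 0.125
grasp_force: 26.7
```

```bash
python3 -m jog '[[0,3.5,1,0,0,0],[0,3.5,1.1,0,0,0],[0,3.5,1.2,0,0,0],[0,3.5,1.2,0,0,0],[0,3.5,1.3,0,0,0],[0,3.4,1.4,0,0,0],[0,0,0,0,0,0]]'
```

```text
clock: 16.6
ee_pos: [0.486, -0.4016, 0.1723]
ee_rot: [0.092, 0.991, -0.1, -0.01]
force: [-3.4, 0.5, 5.3]
opening: 0.128
grasp_force: 27.2
```

```bash
python3 -m jog '[[0,3.4,1.4,0,0,0],[0,3.4,1.5,0,0,0],[0,3.3,1.6,0,0,0],[0,0,0,0,0,0],[0,0,0,0,0,0]]'
python3 - <<'E'
from h import *
f=grab("side");cv2.imwrite("pics/s4.png",cv2.resize(f["pixels"][190:320,220:420],(800,520))[:,:,::-1])
E
```

```text
clock: 17.02
ee_pos: [0.4841, -0.4117, 0.1699]
ee_rot: [0.092, 0.991, -0.1, -0.01]
force: [-3.5, -0.2, 7.0]
opening: 0.128
grasp_force: 27.5
```

View pics/s4.png

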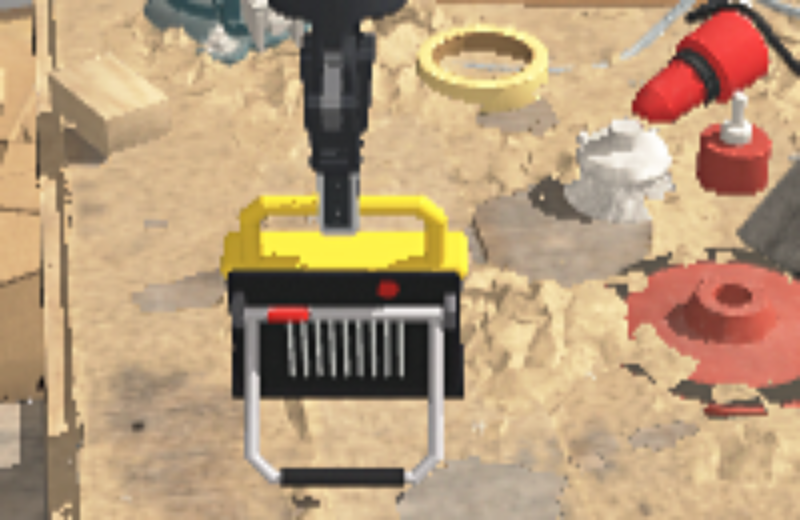

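The lamp is nearly upright with the stand out, and its foot bar at (340,478) is just above the bench.

```bash
python3 -m jog '[[0,3,1.4,0,0,0],[0,3,1.4,0,0,0],[0,2,1,0,0,0],[0,0,0,0,0,0],[0,0,0,0,0,0]]'
cat > foot.py <<'E'
from h import *
f=grab("side");P=f["P"];im=f["pixels"];k=(im.max(2)<75)&(P[...,0]>.44)&(P[...,0]<.56)&(P[...,1]<-.42)&(P[...,1]>-.52)&(P[...,2]<.06)
q=P[k];print(len(q),np.percentile(q,[5,50,95],axis=0).round(4).tolist() if len(q) else 0,robot.get_state()["force"])
E
python3 foot.py
```

```text
clock: 17.48
ee_pos: [0.4825, -0.4198, 0.1676]
ee_rot: [0.092, 0.991, -0.1, -0.01]
force: [-3.1, -1.0, 5.5]
opening: 0.129
grasp_force: 27.6
127 [[0.4441, -0.4798, 0.0095], [0.4729, -0.4727, 0.0142], [0.5043, -0.4662, 0.0167]] [-2.6933886  -0.34091575  4.40916858]
```

```bash
python3 -m jog '[[0,2,1,0,0,0],[0,2,1,0,0,0],[0,1,0.6,0,0,0],[0,0,0,0,0,0],[0,0,0,0,0,0],[0,0,0,0,0,0]]'; python3 foot.py
python3 -m jog '[[0,1.5,0.8,0,0,0],[0,1.5,0.8,0,0,0],[0,0,0,0,0,0],[0,0,0,0,0,0],[0,0,0,0,0,0]]'; python3 foot.py
```

```text
clock: 18.03
ee_pos: [0.4814, -0.425, 0.1659]
ee_rot: [0.092, 0.991, -0.1, -0.01]
force: [-2.4, -0.3, 4.6]
opening: 0.122
grasp_force: 27.6
124 [[0.4443, -0.4799, 0.0061], [0.4745, -0.4726, 0.0113], [0.5049, -0.4651, 0.0143]] [-1.62001409 -0.96950578  5.21070737]
clock: 18.5
ee_pos: [0.4812, -0.4275, 0.165]
ee_rot: [0.091, 0.991, -0.099, -0.009]
force: [-2.7, 5.5, 9.7]
opening: 0.127
grasp_force: 28.2
111 [[0.4443, -0.4811, 0.0035], [0.4739, -0.473, 0.0097], [0.5058, -0.4647, 0.0128]] [-2.29294821  4.76954224  9.29723131]
```

```bash
python3 -m jog '[[0,-0.5,-0.5,0,0,0],[0,0,0,0,0,0],[0,0,0,0,0,0]]'
python3 -m jog '[[0,0,0,0,0,0],[0,0,0,0,0,0],[0,0,0,0,0,0],[0,0,0,0,0,0],[0,0,0,0,0,0],[0,0,0,0,0,0]]' 0.4; python3 foot.py
python3 -m jog '[[0,0,-8,0,0,0],[0,0,-15,0,0,0],[0,0,-20,0,0,0],[0,0,-25,0,0,0],[0,0,-25,0,0,0],[0,0,-20,0,0,0],[0,0,0,0,0,0],[0,0,0,0,0,0],[0,0,0,0,0,0],[0,0,0,0,0,0]]'; python3 foot.py
python3 - <<'E'
from h import *
f=grab("side");cv2.imwrite("pics/s5.png",cv2.resize(f["pixels"][160:350,200:450],(800,608))[:600,:,::-1])
P=f["P"];h=cv2.cvtColor(f["pixels"],cv2.COLOR_RGB2HSV).astype(int)
q=P[(h[...,0]>20)&(h[...,0]<32)&(h[...,1]>190)&(abs(P[...,0]-.48)<.09)&(abs(P[...,1]+.42)<.05)&(P[...,2]>.14)&(P[...,2]<.18)]
print("bar",np.median(q,0),np.percentile(q,[2,98],axis=0))
E
```

```text
clock: 18.8
ee_pos: [0.481, -0.4272, 0.1651]
ee_rot: [0.092, 0.991, -0.099, -0.01]
force: [-1.2, 3.0, 4.6]
opening: 0.13
grasp_force: 27.6
clock: 19.3
ee_pos: [0.4807, -0.4276, 0.1652]
ee_rot: [0.092, 0.991, -0.1, -0.01]
force: [-1.0, 1.1, -0.3]
opening: 0.4
grasp_force: 0.0
113 [[0.4441, -0.4809, 0.0042], [0.4737, -0.4724, 0.0098], [0.5056, -0.464, 0.0127]] [0.28648325 0.12038561 1.10192989]
clock: 20.18
ee_pos: [0.4847, -0.4071, 0.2756]
ee_rot: [0.092, 0.991, -0.1, -0.01]
force: [-0.2, -1.0, -0.4]
opening: 0.401
grasp_force: 0.0
114 [[0.4442, -0.4806, 0.0034], [0.4733, -0.4718, 0.01], [0.5059, -0.463, 0.0133]] [ 0.4875577  -0.4322644  -0.06567648]
bar [ 0.46835281 -0.43147478  0.15665502] [[ 0.42697575 -0.44340463  0.14162129]
 [ 0.53634497 -0.41655684  0.16089415]]
```

View pics/s5.png

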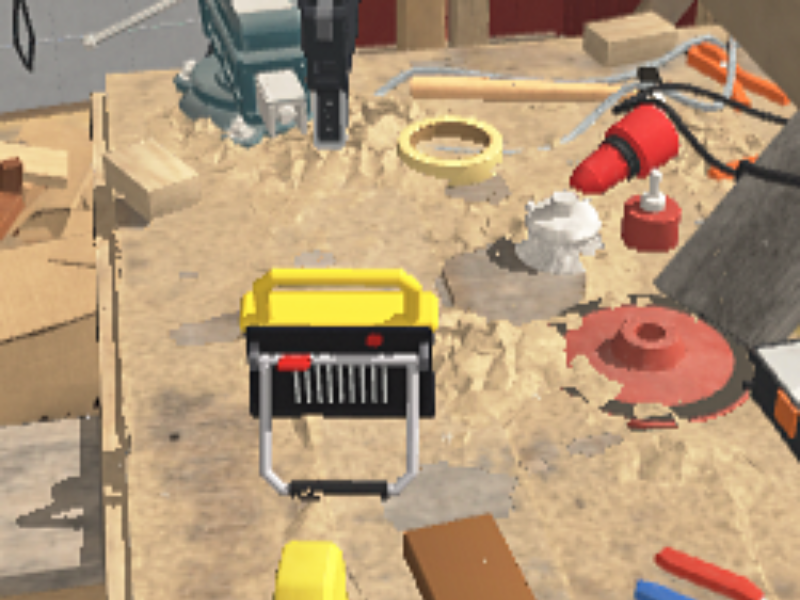

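The lamp stands on its own, handle at (340,280) and stand bar on the bench at (340,490). The vice is in front of it, the neighbouring objects are where they were, and the gripper is clear.

```bash
python3 -c "
from bench import workorder
print(workorder.hand_in())"
```

```text
the job is handed in; nothing more can be done
None
```

The lamp is standing by itself on its fully opened stand, shining towards the vice, set down gently and let go. However, the run probably fails: I moved the tool down instead of up once, pressing on the lamp's back with about 180 N at the wrist against the 120 N limit, and the hand-in returned no verdict.

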